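Offer up a gate hinge leaf on the potting bench

TASK

Get the cold-frame hinge ready for its pin. First swing the steel keeper bar fully shut across the timber jamb block, until it snaps behind its spring catch, and leave it shut. Then lift the loose tee-shaped hinge leaf out of its slotted rack and bring its knuckle down between the two knuckles on the jamb block, so that all three holes line up well enough for the pin to pass, and finish while still holding it there, steady and carried by the gripper alone; do not shift the jamb block or disturb the other things on the bench.

Things in the scene. Friction and masses are not known exactly. Their poses are not given: they have to be found in the camera images.
- cradle: Fixed plywood cradle holding the jamb block: board 150 (x) x 204 (y) x 12 mm, origin on the bench under the block's middle, x away from the side that carries the hinge, y along the block, z up. The keeper's pivot stands at (55, -50) mm in this frame; the catch post, 88 mm above the bench, at (-78, -57) mm.
- keeper (a joint): Keeper bar angle, rad, about the upward pivot axis. 0: fully shut, at its stop, the bar pointing to the cradle's -x across the block. Positive: open, swung towards the cradle's -y, at most 1.7. Stays where left. From about 0.17 the tip meets the catch's sprung ball; past about 0.09, after a push of roughly 3 to 5 N at the handle, it snaps to 0 and is held there.
- keeper_handle (a point): Point on the bar's upright round wooden handle (16 mm across, 46 mm tall), 90 mm from the pivot axis, 26 mm above the bar's top and 20 mm below the handle's top. The steel bar is 18 mm wide, 10 mm thick, reaches 116 mm from the pivot; its top is 87 mm above the bench. -x points from the pivot along the bar, z up.
- keeper_pivot (a point): Point on the keeper bar's vertical pivot axis, at the height of keeper_handle.
- jamb: The jamb block: loose timber 60 (x) x 180 (y) x 60 mm, 0.75 kg with its hinge, resting in the cradle between low walls with 1.5 mm play. Origin at the middle of its underside, 12 mm above the bench; axes as the cradle's. Its top is 72 mm above the bench. The shut keeper bar crosses it at y = -50 mm.
- jamb_bore (a point): On the hole axis of the block's two steel knuckles, midway between them, 94 mm above the bench and 22 mm above the block's top, 10 mm out from its -x side. y along the hole axis (level), x across the block, z up. Each knuckle: 30 mm outside, 18 mm hole, 25 mm long; the gap between them is 44 mm. Nothing below carries a knuckle at the right height.
- rack: Fixed wooden rack: board 80 (x) x 150 (y) x 12 mm, origin on the bench under its middle, y along the line of its two slotted posts, z up. Posts 38 to 56 mm either side of the middle, 35 mm wide (x), tops 101 mm above the bench; slots 11 mm wide, 14 mm deep, open at the top.
- leaf: The loose steel tee-shaped hinge leaf, 0.3 to 0.45 kg, origin at leaf_bore, 8 mm thick (x): cross bar 120 mm (y) x 22 mm tall at the top, neck 36 mm wide, at the bottom a knuckle 36 mm long, 30 mm outside, 18 mm hole. It hangs upright by its cross bar's ends in the rack's slots, up to 8 mm off the middle along y; lifting it 20 mm or more frees it. Same both ways round.
- leaf_grip (a point): Point to grip on the loose leaf: in the middle of its 8 mm plate, 52 mm above its hole axis, 20 mm below its top edge. x across the 8 mm thickness, y along the hole axis, z up (plate upright).
- leaf_bore (a point): Centre of the hole in the loose leaf's knuckle, 52 mm below leaf_grip on the plate's mid-plane; 37 mm above the bench while in the rack. Axes as leaf_grip.
- pin: Bystander, leave alone: the headed steel hinge pin, 125 mm long, 12 mm shaft, 20 mm square head, lying on the bench nearest the robot; origin at the middle of its underside.
- feed: Bystander, leave alone: a green plant-food bottle, 56 mm across and 170 mm tall, far from the robot; origin at the middle of its underside.
- jar: Bystander, leave alone: a small white jar, 52 mm across, 55 mm tall, far from the robot; origin at the middle of its underside.
- sprayer: Bystander, leave alone: a pale translucent bottle, 72 mm across, 190 mm tall, far left; origin at the middle of its underside.
- pot: Bystander, leave alone: a terracotta pot, 102 mm across, 95 mm tall, at the left side; origin at the middle of its underside.
- driver: Bystander, leave alone: a screwdriver lying at the right side; origin at the middle of its underside.
- hammer: Bystander, leave alone: a hammer lying near on the left; origin at the middle of its underside.
There are look-alikes about, which are no part of the job. Leave any blue look-alike of the leaf alone.

How it is judged:
By the outcome, as a careful person would: the job done as asked, in the order asked, and still so for the second after the job is handed in, while the arm keeps its last pose, push and grip.
It also fails if it takes over 51 s, if anything falls off the work surface, if the arm or the gripper's body presses on something with over 40 N, if the wrist force passes 120 N, or if a joint passes its speed limit or range.

ROBOT

A 7-joint arm with a two-finger parallel gripper is mounted at the origin on the work surface. World frame = base frame: x ahead of the robot, y to its left, z up, the work surface at z = 0. Lengths are in m, angles in rad, forces in N, time in s.
With the tool pointing down it reaches from about 0.35 to 0.9 m from the base axis. Payload 8.1 kg.
Tool frame: the origin (TCP) lies between the finger pads; the fingertips stand 19 mm ahead of it and the grasp point (between the pads) is the TCP (robot.tcp_to_tips is the z of the fingertips in the tool frame, in m); z points along the fingers, y is the line along which they close (so a half turn about z gives the same grasp; the last joint's range is limited). The gripper opens to 85 mm and grips with 20 to 120 N. Pads are 22 mm wide; open, the fingers measure 114 mm over their backs; the gripper's body (76 mm by 85 mm) begins 54 mm behind the grasp point. The pads swing forward as they close: fully open they stand 13 mm farther back than shut.
Start: joints at [-1.323, 0.434, 0.025, 1.573, -0.012, 1.134, -0.075], TCP at [0.215, 0.587, 0.25] pointing down, gripper open.
Joint ranges: [-2.62, 2.62], [-0.44, 2.09], [-1.27, 1.32], [0.08, 2.57], [-1.32, 4.46], [0.12, 2], [-2.74, 2.74]. Speed limits (rad/s): [2.22, 2.22, 3.01, 3.01, 3.14, 3.14, 3.14].

INTERFACE

Orientations are given as a unit quaternion [w, x, y, z].
In Python, from bench import robot gives the robot as it stands.
- The arm moves only by the shell command python3 -m inch 'ROWS' [OPENING] [FORCE]. ROWS is JSON, a list of rows, each a list of 6 numbers: the shift along the tool's x, y, z in mm, then the turn, a rotation vector about the tool's x, y, z in degrees. A call has exactly 10 rows; each row shifts and turns the commanded pose from where the row before left it, along the tool's axes as they then stand; what a row does not reach is not made up. A row lasts 1/12 s, in which the tool goes at most 41.7 mm and 7.16 degrees, less where a joint would pass 70% of its speed; a pose out of reach is approached as far as the arm can. A call is refused whole if a number of a shift passes 41.7 or a number of a turn 7.16, either way. A call with a gripper value outside its range is refused whole. OPENING is the closure, from 0 (fully open) to 1 (shut), set as the call begins (- or left out, the last holds). The fingers move at their own pace and stop on an object; FORCE is the grip in N (left out, the last holds). Time passes only in rows, so rows that do not move let the fingers close, or fill a call up. It gives the time, the measured TCP pose, the force, the opening and the grip force at its end, in the units of the state.
- robot.observe(): the state, without advancing time (a new reading comes with each control period).
- robot.snapshot(name): name is "scene" or "top" or "wrist"; returns (picture, depth): 400x640x3 uint8, red, green, blue; 400x640 float32, m along the optical axis (not along the pixel's ray), 0 where there is no reading.
- robot.camera_info(name): a dict with "fx", "fy", "cx", "cy" (pixels), "R" (3x3) and "t" (3): a world point X has camera coordinates R X + t; the wrist camera has in their place "tool_from_camera" (4x4, takes a point from camera to tool coordinates, whose origin is the TCP and whose axes are the flange's). Camera axes: x right, y down, z forward; pixel columns grow to the right and rows downward; lengths in m; the calibration is good to about 2 mm. A picture is of the moment at which its call begins: read the wrist's pose just before it. camera_info takes no time and is no camera call.
- robot.job_done(): hands the job in; it is judged then, once.
Trained networks look in the newest picture that a camera, given by its name, has taken for a name from the list of things; names that differ only in an ending like _2 or _b are one class to them, and where a whole thing is asked for, a point or a joint stands for the part that bears it (a point fixed in the world has none). Each returns a list of dicts, best first, with "confidence" (0 to 1); they miss things now and then, are a little off and sometimes report something else, mostly with a low value. They report only what shows in the picture. A call takes as long as a camera call. They do not tell look-alikes from the thing itself.
- robot.look_for(camera, label): "rect" ([left, top, width, height] in pixels, round what is visible of it).
- robot.cut_out(camera, label): "mask" (400x640 bool, what is visible of it) and "rect" ([left, top, width, height] in pixels, round what is visible of it).
The state is a dict: "time": time; "q": joint angles; "dq": joint speeds; "joint_torque": joint torques, N m; "tool_pos": TCP position; "orientation": TCP orientation; "force": force on the tool from outside, world axes, zero at the start; "wrist_torque": the same for the moment, N m; "width": opening from 0.0 (shut) to 1.0 (fully open); "gripper_force": force on a finger pad.
Only numpy, scipy, OpenCV 4.12 (cv2) and the standard library are available. Lean on these libraries where they do the work, as an engineer would, in place of code of your own. Each camera call takes 0.05 s, during which the arm holds its last target. There are 200 camera calls.

## Working session

There is one attempt and no reset: what is moved stays moved. The work goes in short steps, Python scripts to look and compute and a shell command to move; the robot and the scene stay as the last step left them, time stands still between calls to the robot, and variables do not carry over. Pictures are saved under pics/ and viewed, at most 14 in all, crops included, and the job is handed in when it is done.

```bash
ls; mkdir -p pics
python3 - <<'E'
from bench import robot
import cv2,numpy as np
s=robot.observe();print(s['time'],s['tool_pos'],s['orientation'],s['width'])
ims=[]
for c in ("scene","top"):
    p,d=robot.snapshot(c);cv2.imwrite(f'pics/{c}0.png',p[:,:,::-1]);np.save(f'pics/{c}0.npy',d)
    print(c,robot.camera_info(c))
    for l in ("cradle","keeper","keeper_handle","jamb","rack","leaf"):
        print(c,l,[(r['rect'],round(r['confidence'],2)) for r in robot.look_for(c,l)])
print(robot.camera_info("wrist"))
print(robot.observe()['time'])
E
```

```text
pics
0.0 [0.21468879 0.58646658 0.24953229] [-4.76039143e-05  1.74549155e-01  9.84648160e-01 -7.69054793e-04] 0.999863783618202
scene {'fx': 419.15900685249045, 'fy': 419.15900685249045, 'cx': 323.9742567068353, 'cy': 195.96880661422077, 'R': array([[ 0.87932397,  0.47570594, -0.02220847],
       [ 0.27301105, -0.54176316, -0.79495764],
       [-0.39019781,  0.69296215, -0.60625831]]), 't': array([-0.45149446, -0.08386377,  1.65572283])}
scene cradle [([318.4, 164.8, 48.8, 38.6], 0.73)]
scene keeper [([341.0, 175.2, 24.1, 17.9], 0.53)]
scene keeper_handle [([401.0, 125.8, 23.0, 54.9], 0.7), ([342.1, 174.4, 22.5, 18.6], 0.66)]
scene jamb [([332.7, 147.7, 26.5, 46.0], 0.96), ([342.2, 175.0, 21.9, 18.8], 0.46)]
scene rack [([263.2, 208.4, 38.5, 54.8], 0.71), ([377.7, 217.9, 19.0, 18.7], 0.23)]
scene leaf [([230.2, 244.7, 20.6, 42.0], 0.88), ([217.7, 213.3, 35.8, 26.0], 0.85), ([274.4, 208.9, 16.9, 33.8], 0.78), ([380.0, 218.6, 17.8, 19.5], 0.47)]
top {'fx': 370.47274033815285, 'fy': 370.47274033815285, 'cx': 314.8867598374253, 'cy': 200.0529493974112, 'R': array([[ 0.02272346, -0.999740
[... 329 characters left out ...]
186.7, 44.1, 9.8], 0.81)]
top jamb [([222.0, 195.0, 62.1, 39.7], 0.7)]
top rack [([353.6, 207.3, 57.2, 36.8], 0.76)]
top leaf [([390.1, 252.9, 11.1, 42.8], 0.8), ([425.2, 230.9, 42.0, 11.9], 0.76), ([366.7, 215.5, 38.6, 16.9], 0.65)]
{'fx': 319.6324488892331, 'fy': 319.6324488892331, 'cx': 323.59722063119034, 'cy': 197.714902029253, 'tool_from_camera': array([[ 2.28102099e-04, -9.53398766e-01, -3.01713010e-01,
         7.77661945e-02],
       [ 9.99999418e-01,  5.35709454e-04, -9.36793434e-04,
        -4.21198201e-04],
       [ 1.05476822e-03, -3.01712620e-01,  9.53398333e-01,
        -1.23313889e-01],
       [ 0.00000000e+00,  0.00000000e+00,  0.00000000e+00,
         1.00000000e+00]])}
0.7
```

Run:
```python
import cv2,numpy as np
t=cv2.imread('pics/top0.png')[140:320,190:490]
s=cv2.imread('pics/scene0.png')[110:300,200:440]
cv2.imwrite('pics/a1.png',cv2.resize(t,(800,480),interpolation=cv2.INTER_CUBIC))
cv2.imwrite('pics/a2.png',cv2.resize(s,(720,570),interpolation=cv2.INTER_CUBIC))
```

```text
(no output)
```

View pics/a1.png

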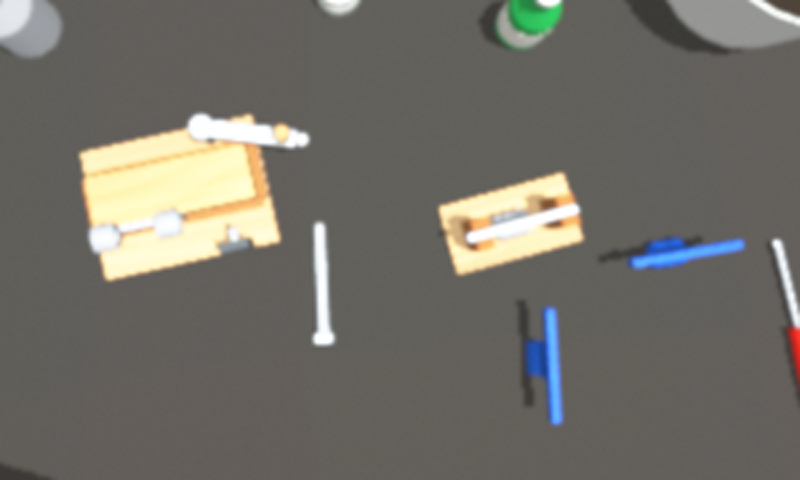

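View pics/a2.png

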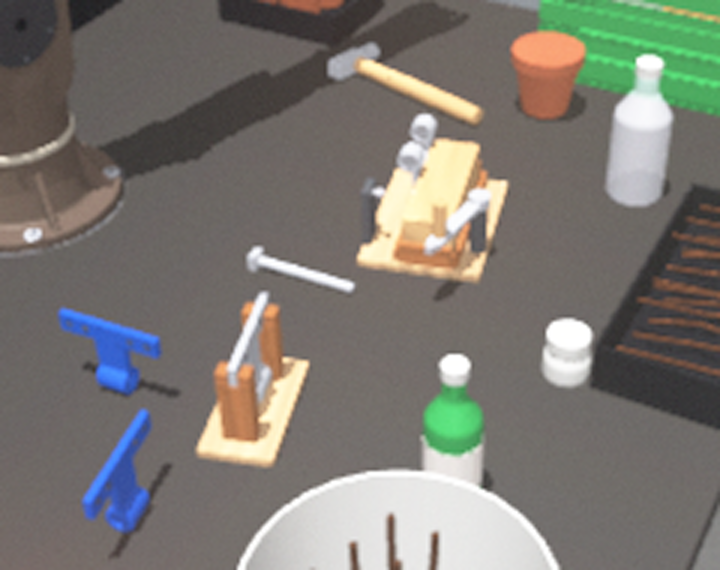

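The top view shows the cradle on the left. The keeper's pivot is at crop (200,125), its tip at (308,140), and the knuckles at (104,238) and (167,223). The steel leaf is in the rack from (468,240) to (578,208), and the two blue leaves to the right are look-alikes.

```bash
cat > h.py <<'E'
import numpy as np,cv2
from bench import robot
def ray(c,uv):
    i=robot.camera_info(c); d=np.array([(uv[0]-i['cx'])/i['fx'],(uv[1]-i['cy'])/i['fy'],1.])
    if c=='wrist':
        s=robot.observe(); w,x,y,z=s['orientation']
        from scipy.spatial.transform import Rotation as Rn
        Rt=Rn.from_quat([x,y,z,w]).as_matrix(); T=i['tool_from_camera']
        return Rt@T[:3,3]+s['tool_pos'], Rt@T[:3,:3]@d
    return -i['R'].T@i['t'], i['R'].T@d
def at(c,uv,z):
    o,d=ray(c,uv); return o+d*(z-o[2])/d[2]
E
python3 - <<'E'
from h import *
f=lambda p:(190+p[0]*.375,140+p[1]*.375)
C=lambda p,z:at('top',f(p),z)
for n,p,z in [("b1",(80,155),.012),("b2",(250,115),.012),("b3",(280,242),.012),("b4",(105,280),.012),("piv",(200,125),.095),("tip",(306,139),.087),("handle",(282,132),.133),("kn1",(104,238),.1),("kn2",(167,223),.1),("r1",(440,206),.012),("r2",(565,174),.012),("r3",(583,240),.012),("r4",(460,275),.012),("leafL",(468,240),.109),("leafR",(578,208),.109),("catch",(233,237),.088)]:
    print(n,C(p,z).round(4))
E
```

```text
b1 [0.5519 0.298  0.012 ]
b2 [0.6032 0.1014 0.012 ]
b3 [0.4562 0.0624 0.012 ]
b4 [0.408  0.2629 0.012 ]
piv [0.5809 0.1478 0.095 ]
tip [0.569  0.0329 0.087 ]
handle [0.5712 0.0567 0.133 ]
kn1 [0.4567 0.2456 0.1   ]
kn2 [0.4742 0.1789 0.1   ]
r1 [ 0.502 -0.122  0.012]
r2 [ 0.5424 -0.2666  0.012 ]
r3 [ 0.4665 -0.2878  0.012 ]
r4 [ 0.423  -0.1462  0.012 ]
leafL [ 0.4634 -0.1418  0.109 ]
leafR [ 0.4999 -0.2581  0.109 ]
catch [0.4608 0.1091 0.088 ]
```

```bash
python3 -m inch '[[-31,-21,0,0,0,0],[-31,-21,0,0,0,0],[-31,-21,0,0,0,0],[-31,-21,0,0,0,0],[-31,-21,0,0,0,0],[-31,-21,0,0,0,0],[-31,-21,0,0,0,0],[-31,-21,0,0,0,0],[-31,-21,0,0,0,0],[-31,-21,0,0,0,0]]' 1 40
python3 -m inch '[[-32,-22,0,0,0,0],[-32,-22,0,0,0,0],[-32,-22,0,0,0,0],[-32,-22,0,0,0,0],[-32,-22,0,0,0,0],[-32,-22,0,0,0,0],[-32,-22,0,0,0,0],[0,0,0,0,0,-7],[0,0,0,0,0,-7],[0,0,0,0,0,0]]'
python3 - <<'E'
from h import *
p,d=robot.snapshot("wrist");cv2.imwrite('pics/w1.png',p[:,:,::-1]);np.save('pics/w1.npy',d)
for l in ("keeper","keeper_handle","jamb","cradle"): print(l,[(r['rect'],round(r['confidence'],2)) for r in robot.look_for("wrist",l)])
s=robot.observe();print(s)
E
```

```text
time: 1.53
tool_pos: [0.4345, 0.2816, 0.2506]
orientation: [0.0, 0.174, 0.985, 0.0]
force: [0.8, 0.4, -0.2]
width: 0.001
gripper_force: 0.0
time: 2.37
tool_pos: [0.5914, 0.0606, 0.2502]
orientation: [-0.0, 0.051, 0.999, -0.0]
force: [0.3, 0.7, -0.7]
width: 0.002
gripper_force: 0.0
keeper [([292.0, 146.6, 139.3, 39.1], 0.95), ([342.8, 0.5, 233.5, 146.7], 0.38)]
keeper_handle [([289.9, 152.0, 141.2, 32.7], 0.85)]
jamb [([344.4, 0.0, 229.9, 149.1], 0.96)]
cradle [([288.6, 0.0, 244.5, 188.8], 0.85)]
{'time': 2.6167, 'q': array([-0.34970526,  0.38470016,  0.21579477,  1.66410858, -0.09041076,
        1.10234978,  1.35403727]), 'dq': array([-5.57470635e-04, -1.81548122e-04,  9.65749495e-04, -2.55454191e-05,
       -1.55735943e-05,  8.28200780e-04,  1.36088350e-02]), 'joint_torque': array([ 3.34857535e-01, -6.14591932e+01,  3.42751980e+00, -3.10446525e+01,
        2.29732983e-02, -3.97901631e-04, -4.76997171e-02]), 'tool_pos': array([0.59099607, 0.06217451, 0.2504161 ]), 'orientation': array([6.66883034e-05, 5.41765190e-02, 9.98531365e-01, 1.18430717e-04]), 'force': array([-0.48202035, -0.08250538,  0.17269409]), 'wrist_torque': array([-0.03476942,  0.03116865, -0.04542259]), 'gripper_force': 0.0, 'width': 0.0007865594047672783}
```

View pics/w1.png

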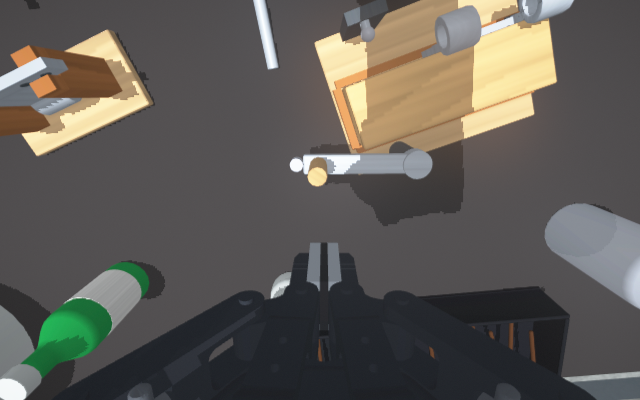

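The wrist picture shows the bar's wooden handle at (317,176), the pivot cap at (418,164), and the catch post with its ball at (366,22). The gripper's fingertips are at about (324,245).

Run:
```python
from h import *
d=np.load('pics/w1.npy')
def dp(u,v):
    o,r=ray('wrist',(u,v)); return (o+r*d[v,u]).round(4)
for n,p in [("handtop",(317,177)),("pivcap",(418,164)),("bar",(360,163)),("bar2",(395,163)),("catch",(362,15)),("kn",(458,30)),("jambtop",(430,90)),("board",(520,85)),("bar tip",(309,162))]: print(n,dp(*p))
for n,p,z in [("handle",(317,177),.133),("jc1",(357,150),.012),("bcorner1",(316,43),.012),("bcorner2",(357,153),.012),("b3",(533,117),.012),("b4",(556,82),.012)]: print(n,at('wrist',p,z).round(4))
```

```text
handtop [0.572  0.0586 0.133 ]
pivcap [0.5802 0.1484 0.09  ]
bar [0.5743 0.0968 0.0872]
bar2 [0.5777 0.1283 0.0874]
catch [0.4553 0.1071 0.0875]
kn [0.4772 0.175  0.1084]
jambtop [0.5182 0.1659 0.0702]
board [0.5226 0.2444 0.0731]
bar tip [0.5685 0.0508 0.0869]
handle [0.572  0.0586 0.133 ]
jc1 [0.575  0.1014 0.012 ]
bcorner1 [0.4604 0.0679 0.012 ]
bcorner2 [0.5784 0.1012 0.012 ]
b3 [0.5596 0.2964 0.012 ]
b4 [0.5255 0.3175 0.012 ]
```

```bash
python3 -m inch '[[-11,-5,10,0,0,0],[0,0,30,0,0,0],[0,0,30,0,0,0],[0,0,30,0,0,0],[0,0,29,0,0,0],[0,0,0,0,0,0],[5,0,0,0,0,0],[5,0,0,0,0,0],[5.5,-0.8,0,0,0,3.5],[5.5,-0.8,0,0,0,3.5]]'
python3 -m inch '[[5.5,-0.8,0,0,0,3.5],[5.5,-0.8,0,0,0,3.5],[8,-1.1,0,0,0,5],[8,-1.1,0,0,0,5],[8,-1.1,0,0,0,5],[8,-1.1,0,0,0,5],[8,-1.1,0,0,0,5],[8,-1.1,0,0,0,5],[8,-1.1,0,0,0,5],[0,0,0,0,0,0]]'
python3 - <<'E'
from h import *
p,d=robot.snapshot("wrist");cv2.imwrite('pics/w2.png',p[:,:,::-1]);np.save('pics/w2.npy',d)
s=robot.observe();print(s['tool_pos'],s['orientation'],s['force'])
E
```

```text
time: 3.45
tool_pos: [0.5815, 0.0565, 0.1236]
orientation: [0.002, 0.116, 0.993, 0.001]
force: [0.5, -0.4, -0.2]
width: -0.003
gripper_force: 0.3
time: 4.28
tool_pos: [0.5198, 0.0849, 0.1232]
orientation: [0.0, 0.464, 0.886, 0.002]
force: [-0.2, 0.4, -0.7]
width: 0.002
gripper_force: 0.0
[0.52047083 0.08430567 0.123152  ] [8.00861274e-04 4.61363875e-01 8.87209575e-01 1.37982143e-03] [-0.13097916  0.116059   -0.64579456]
```

View pics/w2.png

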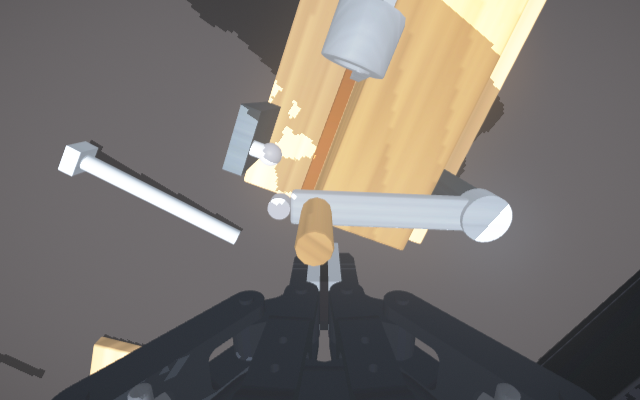

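The bar is following the fingers: handle at (315,240), with the pivot at (487,215) and the ball catch at (272,153). About 18° remain, so I'll push on gently.

```bash
python3 -m inch '[[5.2,-0.9,0,0,0,3.5],[5.2,-0.9,0,0,0,3.5],[5.2,-0.9,0,0,0,3.5],[5.2,-0.9,0,0,0,3.5],[2.5,-0.5,0,0,0,1.7],[0,0,0,0,0,0],[0,0,0,0,0,0],[0,0,0,0,0,0],[0,0,0,0,0,0],[0,0,0,0,0,0]]'
python3 - <<'E'
from h import *
p,d=robot.snapshot("wrist");cv2.imwrite('pics/w3.png',p[:,:,::-1]);np.save('pics/w3.npy',d)
s=robot.observe();print(s['tool_pos'],s['orientation'],s['force'])
E
```

```text
time: 5.17
tool_pos: [0.5054, 0.1015, 0.1214]
orientation: [-0.0, 0.579, 0.815, 0.0]
force: [-1.2, 0.6, 0.1]
width: -0.0
gripper_force: 0.0
[0.50532194 0.10150052 0.12137017] [-4.01018077e-05  5.79073906e-01  8.15275047e-01  8.87223594e-05] [0.02366335 0.23472553 0.43952287]
```

View pics/w3.png

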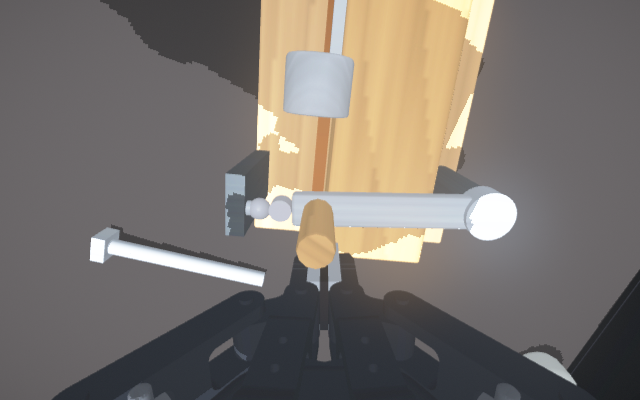

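The bar's tip (281,208) is level with the catch ball (258,209), so it is not clearly snapped yet. I'll push a few degrees more.

```bash
python3 -m inch '[[1.5,-0.3,0,0,0,1],[1.5,-0.3,0,0,0,1],[1.5,-0.3,0,0,0,1],[1.5,-0.3,0,0,0,1],[0,0,0,0,0,0],[0,0,0,0,0,0],[0,0,0,0,0,0],[0,0,0,0,0,0],[0,0,0,0,0,0],[0,0,0,0,0,0]]'
python3 - <<'E'
from h import *
p,d=robot.snapshot("wrist");cv2.imwrite('pics/w4.png',p[:,:,::-1]);np.save('pics/w4.npy',d)
s=robot.observe();print(s['tool_pos'],s['orientation'],s['force'])
a=cv2.imread('pics/w3.png')[120:300,200:540];b=cv2.imread('pics/w4.png')[120:300,200:540]
cv2.imwrite('pics/w34.png',np.vstack([a,b]))
E
```

```text
time: 6.05
tool_pos: [0.5023, 0.1069, 0.1213]
orientation: [-0.0, 0.607, 0.794, 0.0]
force: [0.2, 0.4, -0.0]
width: 0.001
gripper_force: 0.0
[0.50226817 0.10690722 0.12130207] [-2.15878095e-05  6.07411533e-01  7.94387329e-01  2.91372140e-06] [ 0.70433732 -0.1080924  -0.21681971]
```

View pics/w34.png

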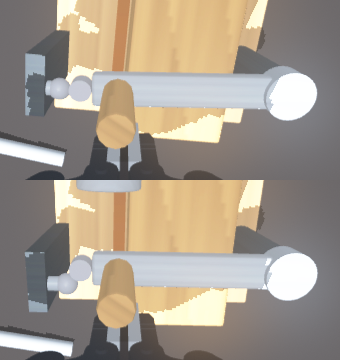

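```bash
python3 -m inch '[[-10,0,0,0,0,0],[-10,0,0,0,0,0],[0,0,-25,0,0,0],[0,0,-35,0,0,0],[0,0,-35,0,0,0],[0,0,-25,0,0,0],[0,0,0,0,0,0],[0,0,0,0,0,0],[0,0,0,0,0,0],[0,0,0,0,0,0]]' 0
python3 - <<'E'
from h import *
p,d=robot.snapshot("wrist");cv2.imwrite('pics/w5.png',p[:,:,::-1]);np.save('pics/w5.npy',d)
s=robot.observe();print(s['tool_pos'],s['orientation'],s['force'])
E
```

```text
time: 6.93
tool_pos: [0.5069, 0.087, 0.2402]
orientation: [-0.001, 0.608, 0.794, -0.001]
force: [-0.2, -0.7, 0.1]
width: 0.994
gripper_force: 0.0
[0.5068736  0.08714027 0.24014002] [-5.35042410e-04  6.07582710e-01  7.94255640e-01 -9.70651841e-04] [ 0.83529857 -0.43628932  0.68336253]
```

View pics/w5.png

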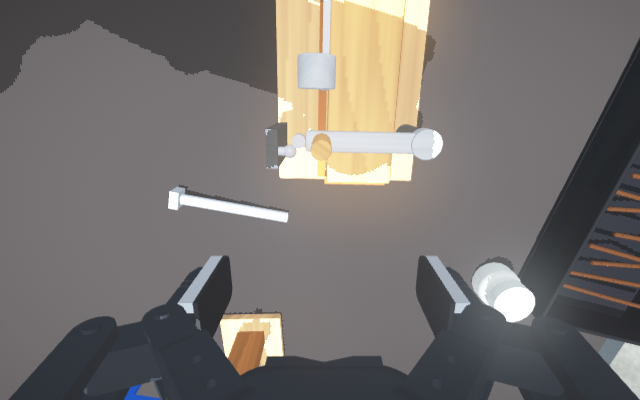

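```bash
cat >> h.py <<'E'
def cloud(npy,pos,q):
    from scipy.spatial.transform import Rotation as Rn
    d=np.load(npy); i=robot.camera_info('wrist'); T=i['tool_from_camera']
    v,u=np.mgrid[:400,:640]; P=np.stack([(u-i['cx'])/i['fx']*d,(v-i['cy'])/i['fy']*d,d],-1)
    Rt=Rn.from_quat([q[1],q[2],q[3],q[0]]).as_matrix()
    P=(P@T[:3,:3].T+T[:3,3])@Rt.T+pos; P[d<=0]=np.nan; return P
def rect(P): # centre, size, axis angle (deg) of plan outline
    (c,s,a)=cv2.minAreaRect((P[:,:2]*1000).astype(np.float32)); return np.round(c,1),np.round(s,1),round(a,2)
E
python3 - <<'E'
from h import *
s=robot.observe();P=cloud('pics/w5.npy',s['tool_pos'],s['orientation'])
def sel(u0,u1,v0,v1,z0,z1):
    Q=P[v0:v1,u0:u1].reshape(-1,3);return Q[(Q[:,2]>z0)&(Q[:,2]<z1)]
b=sel(335,410,125,160,.084,.09);print("bar",len(b),rect(b),b[:,2].mean())
c=sel(405,450,120,165,.084,.097);print("piv",rect(c),c[:,2].max())
h=sel(305,335,128,165,.128,.14);print("handle",len(h),h.mean(0) if len(h) else 0)
j=sel(280,430,0,190,.068,.075);print("jtop",len(j),rect(j))
bd=sel(270,440,0,190,.008,.018);print("board",len(bd),rect(bd))
k=sel(295,340,45,95,.1,.112);print("kn",len(k),rect(k),k[:,2].max())
k=sel(295,340,45,95,.095,.112);print("kn",len(k),rect(k))
ps=sel(255,300,115,175,.082,.092);print("post",rect(ps))
E
```

```text
bar 1567 (array([536. , 135.6]), array([65. , 18.2]), 13.97) 0.08646526758925016
piv (array([578. , 145.8]), array([30.6, 25.8]), 20.51) 0.09225085002884162
handle 369 [0.4931457  0.12550568 0.13237024]
jtop 11254 (array([497.7, 163.3]), array([103.2, 152.3]), 13.73)
board 9213 (array([510.4, 168.2]), array([150.3, 179.8]), 14.05)
kn 1217 (array([475.4, 177.7]), array([26.7, 25.1]), 13.91) 0.11054890447235191
kn 1304 (array([475.3, 177.7]), array([28.9, 25.1]), 13.9)
post (array([462.3, 110.1]), array([29.1, 34.2]), 13.44)
```

The bar and jamb both measure about 13.9° yaw, so the keeper is fully shut with its tip behind the ball (290,150). Next is the rack.

```bash
python3 -m inch '[[-37,-12,0,0,0,0],[-37,-12,0,0,0,0],[-37,-12,0,0,0,0],[-37,-13,0,0,0,0],[-37,-13,0,0,0,0],[-37,-13,0,0,0,0],[-37,-12,0,0,0,0],[-37,-12,0,0,0,0],[0,0,0,0,0,0],[0,0,0,0,0,0]]'
python3 - <<'E'
from h import *
s=robot.observe()
p,d=robot.snapshot("wrist");cv2.imwrite('pics/w6.png',p[:,:,::-1]);np.save('pics/w6.npy',d)
print(s['tool_pos'],s['orientation'])
m=robot.cut_out('wrist','leaf')
P=cloud('pics/w6.npy',s['tool_pos'],s['orientation'])
for r in m:
    Q=P[r['mask']]; t=Q[(Q[:,2]>.103)&(Q[:,2]<.115)]
    print(r['rect'],round(r['confidence'],2),len(t),np.nanpercentile(Q[:,2],[5,50,95]), p[r['mask']].mean(0), rect(t) if len(t)>5 else 0, np.median(t,0))
E
```

```text
time: 7.82
tool_pos: [0.4882, -0.2268, 0.2404]
orientation: [-0.0, 0.61, 0.793, -0.001]
force: [0.3, 1.3, -0.1]
width: 1.002
gripper_force: 0.0
[ 0.48816889 -0.22681791  0.24044822] [-4.46859734e-04  6.09694463e-01  7.92635848e-01 -9.35155788e-04]
[314.3, 85.6, 28.7, 147.6] 0.96 1445 [0.04072426 0.10814215 0.10959797] [237.59303351 237.52557319 238.51763668] (array([ 483.9, -200.8]), array([  8. , 119.5]), 16.79) [ 0.48215863 -0.19507328  0.10867016]
[80.1, 128.4, 146.5, 39.8] 0.94 0 [0.00438767 0.07764719 0.08692343] [ 66.8366398  147.68970862 232.03905766] 0 [nan nan nan]
[251.5, 259.4, 28.1, 105.5] 0.9 0 [0.00707674 0.07881806 0.08698891] [ 62.90264491 148.3117614  234.3033202 ] 0 [nan nan nan]
  return _methods._mean(a, axis=axis, dtype=dtype,
  ret = um.true_divide(
```

View pics/w6.png

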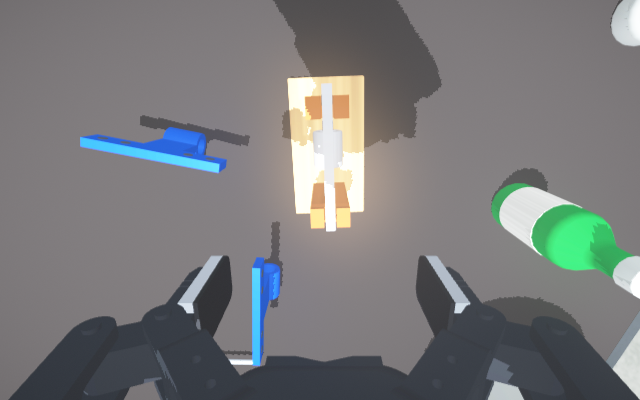

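The steel leaf hangs at (327,155), upright in the rack, yaw 16.8°, with both blue leaves clear of the fingers' descent. I'll go down and grip it.

```bash
python3 -m inch '[[13,1.2,0,0,0,-1.9],[13.2,1.3,0,0,0,0],[0,0,30,0,0,0],[0,0,35,0,0,0],[0,0,35,0,0,0],[0,0,30,0,0,0],[0,0,15,0,0,0],[0,0,6.5,0,0,0],[0,0,0,0,0,0],[0,0,0,0,0,0]]'
python3 - <<'E'
from h import *
s=robot.observe()
p,d=robot.snapshot("wrist");cv2.imwrite('pics/w7.png',p[:,:,::-1]);np.save('pics/w7.npy',d)
print(s['tool_pos'],s['orientation'],s['force'])
m=robot.cut_out('wrist','leaf')
P=cloud('pics/w7.npy',s['tool_pos'],s['orientation'])
for r in m:
    Q=P[r['mask']]; t=Q[(Q[:,2]>.103)&(Q[:,2]<.115)]
    if len(t)>50: print(r['rect'],round(r['confidence'],2),len(t), rect(t))
E
```

```text
time: 8.75
tool_pos: [0.4852, -0.1969, 0.0904]
orientation: [0.0, 0.593, 0.805, 0.0]
force: [1.2, -0.2, 0.3]
width: 0.994
gripper_force: 0.0
[ 0.48521988 -0.19693082  0.0903988 ] [7.73019203e-05 5.93196105e-01 8.05057954e-01 2.55714680e-04] [ 1.17541304 -0.1656475   0.26601261]
[297.4, 148.6, 48.9, 211.3] 0.59 4424 (array([ 478.6, -182.8]), array([ 8.1, 83.7]), 16.75)
```

```bash
python3 -m inch '[[-2.5,-2,1.4,0,0,0],[0,0,0,0,0,0],[0,0,0,0,0,0],[0,0,0,0,0,0],[0,0,0,0,0,0],[0,0,0,0,0,0],[0,0,0,0,0,0],[0,0,0,0,0,0],[0,0,0,0,0,0],[0,0,0,0,0,0]]' 1 90
python3 -m inch '[[0,0,-5,0,0,0],[0,0,-8,0,0,0],[0,0,-15,0,0,0],[0,0,-25,0,0,0],[0,0,-35,0,0,0],[0,0,-35,0,0,0],[0,0,-30,0,0,0],[0,0,-10,0,0,0],[0,0,0,0,0,0],[0,0,0,0,0,0]]'
python3 - <<'E'
from h import *
s=robot.observe()
p,d=robot.snapshot("wrist");cv2.imwrite('pics/w8.png',p[:,:,::-1]);np.save('pics/w8.npy',d)
print(s['tool_pos'],s['orientation'],s['force'],s['wrist_torque'],s['width'])
P=cloud('pics/w8.npy',s['tool_pos'],s['orientation'])
m=robot.cut_out('wrist','leaf')
for r in m:
    Q=P[r['mask']];print(r['rect'],r['confidence'],np.nanpercentile(Q[:,2],[2,50,98]))
E
```

```text
time: 9.68
tool_pos: [0.4837, -0.2011, 0.0886]
orientation: [0.0, 0.594, 0.804, 0.0]
force: [-0.1, 1.0, 5.3]
width: 0.085
gripper_force: 87.7
time: 10.52
tool_pos: [0.483, -0.2007, 0.2508]
orientation: [-0.0, 0.594, 0.804, 0.0]
force: [0.6, 0.1, -4.1]
width: 0.079
gripper_force: 88.5
[ 0.48298662 -0.20068286  0.2508288 ] [-3.54532581e-04  5.94015635e-01  8.04453409e-01  1.12359132e-04] [ 0.5881701   0.06217681 -4.05882255] [ 0.03713548 -0.05951674  0.00122931] 0.07927822244587004
[90.4, 145.9, 137.8, 45.2] 0.9 [0.00530175 0.07666033 0.08729874]
[249.5, 273.4, 24.9, 24.3] 0.7 [-3.81354628e-05  3.38456898e-02  8.70702811e-02]
[298.6, 139.8, 47.7, 219.9] 0.56 [0.19935768 0.27067899 0.27198319]
```

View pics/w8.png

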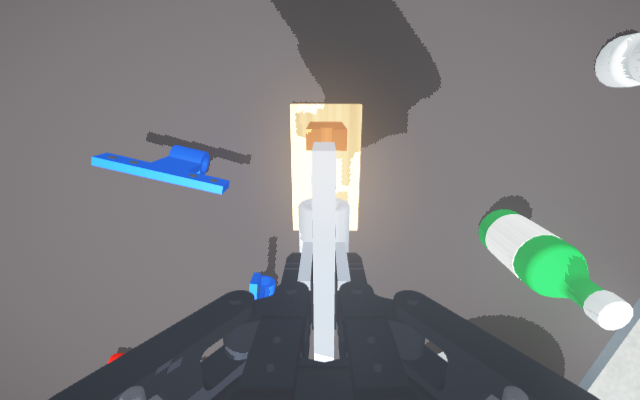

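The leaf is held clear of the rack, its bar running from (324,145) to (324,360) and its knuckle at (324,215). I'll measure it in the tool frame.

Run:
```python
from h import *
T=cloud('pics/w8.npy',np.zeros(3),[1,0,0,0])
Q=T[140:365,295:350].reshape(-1,3); 
t=Q[(abs(Q[:,2]+.020)<.004)&(abs(Q[:,1])<.012)]
print(len(t),rect(t),np.median(t,0)*1000,"xmax",np.percentile(t[:,0],99.5)*1000)
A=np.c_[t[:,:2],np.ones(len(t))];print("top plane",np.linalg.lstsq(A,t[:,2],rcond=None)[0])
k=T[195:255,295:350].reshape(-1,3);k=k[(k[:,2]>.03)&(k[:,2]<.06)]
print("kn",len(k),np.nanpercentile(k*1000,[1,50,99],axis=0).round(1), rect(k))
```

```text
5285 (array([17.7, -2. ]), array([20.1, 85.8]), 83.14) [ 19.90229139  -1.00033853 -19.995387  ] xmax 60.461919102879655
top plane [-0.00186251 -0.00036124 -0.0198821 ]
kn 1186 [[ -8.9 -15.7  38.5]
 [ 10.7  -7.3  43.2]
 [ 18.7  13.8  58.3]] (array([ 3.4, -0.9]), array([30.9, 30.1]), 0.48)
```

```bash
python3 -m inch '[[20,6,0,0,0,0],[36,11,0,0,0,0],[38,12,0,0,0,0],[38,12,0,0,0,0],[38,12,0,0,0,0],[38,12,0,0,0,0],[38,12,0,0,0,0],[36,11,0,0,0,0],[30,10,0,0,0,0],[20,6,0,0,0,0]]'
python3 -m inch '[[0,0,0,0,0,1.6],[0,0,0,0,0,1.6],[0,0,0,0,0,0],[0,0,0,0,0,0],[0,0,0,0,0,0],[0,0,0,0,0,0],[0,0,0,0,0,0],[0,0,0,0,0,0],[0,0,0,0,0,0],[0,0,0,0,0,0]]'
python3 - <<'E'
from h import *
s=robot.observe()
p,d=robot.snapshot("wrist");cv2.imwrite('pics/w9.png',p[:,:,::-1]);np.save('pics/w9.npy',d)
print(s['tool_pos'],s['orientation'],s['force'],s['wrist_torque'],s['width'])
E
```

```text
time: 11.45
tool_pos: [0.4838, 0.1507, 0.2494]
orientation: [-0.001, 0.593, 0.805, -0.001]
force: [0.0, -0.1, -2.8]
width: 0.085
gripper_force: 88.4
time: 12.28
tool_pos: [0.4853, 0.1468, 0.2515]
orientation: [-0.0, 0.616, 0.787, 0.0]
force: [-0.1, -0.6, -2.6]
width: 0.08
gripper_force: 88.3
[0.48533391 0.14676046 0.25146977] [-1.39216083e-05  6.16417679e-01  7.87419351e-01  1.04354280e-04] [-0.1188531  -0.61993364 -2.57949024] [-0.00873951 -0.00864545  0.00686392] 0.0801179468279807
```

View pics/w9.png

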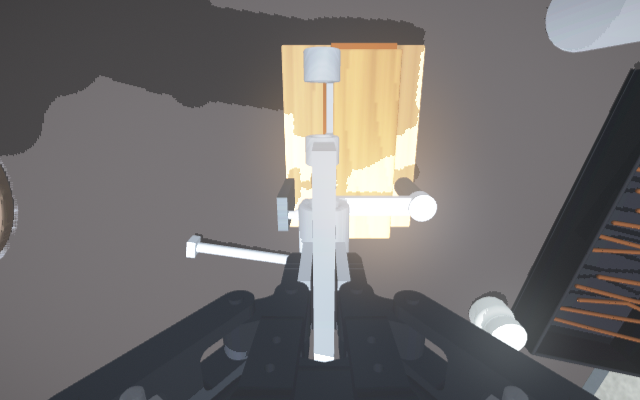

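The far knuckle is at (321,65), and the near one at (321,145) is partly behind the leaf's bar. I'll compute the offsets in the tool frame.

Run:
```python
from h import *
T=cloud('pics/w9.npy',np.zeros(3),[1,0,0,0])
def sel(u0,u1,v0,v1,z0,z1):
    Q=T[v0:v1,u0:u1].reshape(-1,3);return Q[(Q[:,2]>z0)&(Q[:,2]<z1)]
pc=lambda Q:np.nanpercentile(Q*1000,[1,50,99],axis=0).round(1).tolist()
f=sel(298,346,40,90,.138,.158);print("far",len(f),rect(f),pc(f),np.percentile(f[:,2],2))
n=sel(298,346,125,172,.138,.158);print("near",len(n),rect(n),pc(n))
j=sel(280,420,30,240,.176,.183);print("jtop",len(j),rect(j),np.median(j[:,2]))
t=sel(310,340,140,365,-.0215,-.0185);print("leaf",pc(t))
k=sel(295,350,195,255,.03,.06);print("lk",pc(k))
b=sel(350,405,185,225,.155,.17);print("bar",len(b),rect(b),np.median(b[:,2]))
s=robot.observe();from scipy.spatial.transform import Rotation as R
q=s['orientation'];print(R.from_quat([q[1],q[2],q[3],q[0]]).as_euler('xyz',degrees=True))
```

```text
far 1236 (array([101.2,  -2.6]), array([30. , 24.9]), 89.96) [[88.9, -16.9, 141.9], [101.3, -2.9, 145.1], [113.1, 11.6, 156.7]] 0.14206339881615326
near 421 (array([32.7, -2.7]), array([29.4, 24.5]), 89.95) [[20.9, -17.3, 142.4], [38.5, -10.5, 148.4], [44.9, 11.8, 157.0]]
jtop 10188 (array([25.9, 40. ]), array([186.3, 122. ]), 23.9) 0.17985384173544244
leaf [[-23.2, -4.8, -21.3], [24.4, -1.0, -20.1], [60.1, 3.3, -18.7]]
lk [[-9.2, -15.7, 38.3], [10.8, -7.3, 43.2], [18.7, 13.9, 58.2]]
bar 1018 (array([-22.7,  50.3]), array([17.7, 52.4]), 0.17) 0.16492774066954968
[ 1.79990582e+02 -6.80528665e-03  1.03896257e+02]
```

```bash
python3 -m inch '[[15,-0.8,0,0,0,0],[20,-1,0,0,0,0],[20,0,0,0,0,0],[11.4,0,0,0,0,0],[0,0,20,0,0,0],[0,0,25,0,0,0],[0,0,15,0,0,0],[0,0,0,0,0,0],[0,0,0,0,0,0],[0,0,0,0,0,0]]'
cat > m.py <<'E'
import sys
from h import *
n=sys.argv[1]; s=robot.observe()
p,d=robot.snapshot("wrist");cv2.imwrite(f'pics/{n}.png',p[:,:,::-1]);np.save(f'pics/{n}.npy',d)
print(s['time'],s['tool_pos'],s['orientation'],s['force'],s['wrist_torque'])
T=cloud(f'pics/{n}.npy',np.zeros(3),[1,0,0,0]);Q=T.reshape(-1,3)
kz=s['tool_pos'][2]-.0945
f=Q[(abs(Q[:,2]-kz+.008)<.0085)&(Q[:,0]>.015)&(Q[:,0]<.055)&(abs(Q[:,1])<.022)]
pc=lambda Q:np.nanpercentile(Q*1000,[1,50,99],axis=0).round(1).tolist()
print("far",len(f),rect(f),pc(f))
t=Q[(abs(Q[:,2]+.020)<.0015)&(abs(Q[:,1])<.008)];print("leaf",pc(t))
k=Q[(Q[:,2]>.034)&(Q[:,2]<.054)&(abs(Q[:,1])<.02)&(Q[:,0]>-.02)&(Q[:,0]<.021)];print("lk",pc(k))
E
python3 m.py w10
```

```text
time: 13.17
tool_pos: [0.4684, 0.2109, 0.1924]
orientation: [0.0, 0.617, 0.787, 0.001]
force: [0.0, -0.2, -3.1]
width: 0.085
gripper_force: 88.1
13.1667 [0.46838506 0.21087772 0.19241913] [3.37572409e-04 6.16525395e-01 7.87334730e-01 5.89034084e-04] [ 2.52795582e-04 -1.78063231e-01 -3.09824539e+00] [ 0.01790629 -0.07358389  0.0213629 ]
far 675 (array([35.4, -1.6]), array([24.9, 29.9]), 0.2) [[23.3, -16.0, 85.6], [36.5, -9.3, 89.4], [47.6, 13.0, 97.8]]
leaf [[-23.1, -5.4, -21.3], [23.8, -1.0, -20.0], [60.0, 4.2, -18.7]]
lk [[-9.2, -15.7, 38.4], [9.9, 5.4, 42.6], [18.6, 13.9, 53.2]]
```

View pics/w10.png

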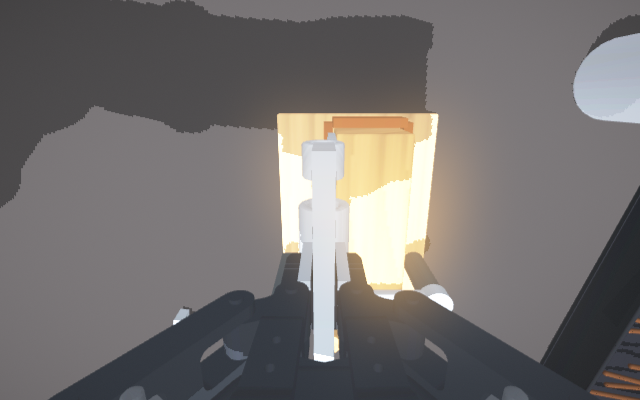

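The leaf's knuckle (324,220) sits in line with the far knuckle (322,160), about 1 mm off, so I'll correct that and descend.

```bash
python3 -m inch '[[0.5,-0.8,4,0,0,0],[0,0,8,0,0,0],[0,0,8,0,0,0],[0,0,8,0,0,0],[0,0,7,0,0,0],[0,0,6,0,0,0],[0,0,4.4,0,0,0],[0,0,1,0,0,0],[0,0,0,0,0,0],[0,0,0,0,0,0]]'
python3 m.py w11
python3 - <<'E'
from bench import robot; import cv2
p,d=robot.snapshot("scene"); cv2.imwrite('pics/s2.png',p[:,:,::-1]); c=p[130:210,310:420,::-1]
w=cv2.imread('pics/w11.png')[100:300,220:440]
cv2.imwrite('pics/fin.png',cv2.vconcat([cv2.resize(c,(550,300),interpolation=cv2.INTER_CUBIC) if 0 else cv2.resize(c,(412,300),interpolation=cv2.INTER_CUBIC),cv2.resize(w,(412,300))]))
E
```

```text
time: 14.05
tool_pos: [0.4669, 0.2112, 0.1451]
orientation: [0.0, 0.616, 0.787, 0.0]
force: [0.6, -0.1, -4.3]
width: 0.086
gripper_force: 88.3
14.05 [0.4668844  0.21118417 0.14512608] [4.18226649e-05 6.16417116e-01 7.87419793e-01 8.31221798e-05] [ 0.62841313 -0.06990056 -4.2928471 ] [0.00212349 0.02054387 0.06435057]
far 1612 (array([31.1, -0.4]), array([32.2, 30.4]), 0.2) [[15.5, -14.8, 37.5], [33.1, 6.1, 41.2], [47.0, 14.5, 50.7]]
leaf [[-23.2, -4.9, -21.3], [24.0, -1.0, -20.1], [60.0, 3.9, -18.7]]
lk [[-9.1, -15.7, 38.1], [9.8, 5.4, 42.6], [18.6, 13.9, 52.7]]
```

View pics/fin.png

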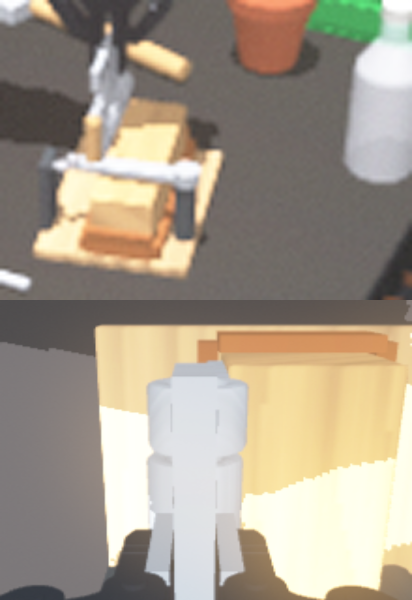

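The leaf's knuckle is in the gap with no contact force, and the keeper is still shut. I'll compare the two knuckles' round profiles.

Run:
```python
from h import *
from scipy.optimize import least_squares
Q=cloud('pics/w11.npy',np.zeros(3),[1,0,0,0]).reshape(-1,3)*1000
for n,a,b in (("leaf",2,17),("far",25,45)):
    k=Q[(Q[:,0]>a)&(Q[:,0]<b)&(abs(Q[:,1])<18)&(abs(Q[:,1]+.8)>5)&(Q[:,2]>34)&(Q[:,2]<50)]
    r=least_squares(lambda p:np.hypot(k[:,1]-p[0],k[:,2]-p[1])-15,[0,52],loss='soft_l1')
    print(n,len(k),r.x.round(2),np.abs(r.fun).mean().round(2),np.percentile(k[:,1],[1,99]))
k=Q[(abs(Q[:,1])<17)&(abs(Q[:,1]+.8)>5)&(Q[:,2]>36)&(Q[:,2]<50)]
h,e=np.histogram(k[:,0],bins=np.arange(14,52,1));print(list(zip(e.astype(int).tolist(),h.tolist())))
```

```text
leaf 663 [-0.94 52.24] 0.34 [-15.01455726  13.29398583]
far 1034 [-0.08 51.75] 0.35 [-14.51149585  14.34437978]
[(14, 53), (15, 39), (16, 54), (17, 72), (18, 87), (19, 0), (20, 0), (21, 0), (22, 25), (23, 50), (24, 42), (25, 48), (26, 53), (27, 52), (28, 50), (29, 50), (30, 54), (31, 45), (32, 55), (33, 52), (34, 46), (35, 49), (36, 51), (37, 52), (38, 56), (39, 47), (40, 53), (41, 56), (42, 55), (43, 53), (44, 57), (45, 57), (46, 92), (47, 19), (48, 0), (49, 0), (50, 0)]
```

```bash
python3 -m inch '[[-0.3,0.4,-0.2,0,0,0],[0,0.4,-0.3,0,0,0],[0,0,0,0,0,0],[0,0,0,0,0,0],[0,0,0,0,0,0],[0,0,0,0,0,0],[0,0,0,0,0,0],[0,0,0,0,0,0],[0,0,0,0,0,0],[0,0,0,0,0,0]]'
python3 m.py w12
python3 - <<'E'
from h import *
from scipy.optimize import least_squares
Q=cloud('pics/w12.npy',np.zeros(3),[1,0,0,0]).reshape(-1,3)*1000
for n,a,b in (("leaf",2,17),("far",25,45)):
    k=Q[(Q[:,0]>a)&(Q[:,0]<b)&(abs(Q[:,1])<18)&(abs(Q[:,1]+.8)>5)&(Q[:,2]>34)&(Q[:,2]<50)]
    r=least_squares(lambda p:np.hypot(k[:,1]-p[0],k[:,2]-p[1])-15,[0,52],loss='soft_l1')
    print(n,len(k),r.x.round(2))
E
```

```text
time: 14.98
tool_pos: [0.4676, 0.2111, 0.1455]
orientation: [0.0, 0.616, 0.787, 0.0]
force: [0.8, -0.1, -2.8]
width: 0.081
gripper_force: 88.3
14.9833 [0.46757754 0.21106566 0.1455105 ] [1.94656143e-06 6.16381033e-01 7.87448044e-01 2.11744529e-05] [ 0.77112573 -0.08621001 -2.79478528] [-0.05679261 -0.01924303 -0.01426738]
far 1610 (array([31.3, -0.7]), array([32.5, 29.9]), 0.05) [[15.4, -15.2, 38.0], [33.3, 5.6, 41.7], [47.2, 13.8, 50.9]]
leaf [[-23.1, -4.9, -21.3], [24.1, -1.0, -20.1], [60.0, 3.6, -18.7]]
lk [[-9.4, -15.7, 38.0], [9.9, 5.4, 42.7], [18.6, 13.9, 53.3]]
leaf 663 [-0.95 52.25]
far 1017 [-0.7  52.13]
```

Aligned to about 0.3 mm, steady, with only the leaf's weight on the wrist.

```bash
python3 -c "
from bench import robot
print(robot.job_done())"
```

```text
the job is handed in; nothing more can be done
None
```

I handed the job in at about 15 s: the keeper is shut behind its catch, and the gripper alone is holding the leaf's knuckle steady in the gap, its hole lined up to about 0.3 mm with the visible jamb knuckle (the other was hidden at the end).

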